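# Uncover the spotted mug

### The arm

A 6-joint arm with a two-finger parallel gripper is mounted at the origin on a cart in front of the work surface, level with it; the furniture and walls round the work are solid. World frame = base frame: x ahead of the robot, y to its left, z up, the work surface at z = 0. Lengths are in m, angles in rad, forces in N, time in s.
With the tool pointing down it reaches from about 0.25 to 0.8 m from the base axis. Payload 8.5 kg.
Tool frame: the origin (TCP) lies midway between the tips of the shut fingers; the grasp point (between the pads) lies 19 mm behind it (arm.tcp_to_grasp is the distance from the TCP to the grasp point, in m); z points along the fingers, y is the line along which they close (so a half turn about z gives the same grasp; the last joint's range is limited). The gripper opens to 85 mm and grips with 20 to 120 N. Pads are 22 mm wide; open, the fingers measure 114 mm over their backs; the gripper's body (76 mm by 85 mm) begins 54 mm behind the grasp point. The pads swing forward as they close: fully open they stand 13 mm farther back than shut.
Start: joints at [-1.216, 0.238, -0.013, 1.319, 0, 1.571], TCP at [0.182, -0.492, 0.231] pointing down, gripper open.
Joint ranges: [-2.66, 2.66], [-1.03, 1.9], [-1.14, 1.46], [-1.82, 2.27], [-1.45, 1.34], [-3.14, 3.14]. Speed limits (rad/s): [2.22, 2.22, 2.79, 3.14, 3.14, 3.14].

### API

Orientations are given as a rotation vector (axis times angle).
In Python, from rig import arm, ik, imaging gives the robot as it stands. Calls block until the motion is done:
- arm.goto(position, orientation): joint-space move of the TCP to a pose.
- arm.move_straight(position, frame=None, velocity=0.15): straight line of the TCP; frame=None keeps the orientation; velocity is the mean speed in m/s.
- arm.move_joints(angles): joint-space move.
- arm.set_gripper(opening, f_grip=None): opening from 0.0 (shut) to 1.0 (fully open); f_grip is the grip in N (None keeps the last); returns when the fingers have stopped.
- arm.dwell(seconds).
- ik(position, orientation): joint angles nearest the present ones, or None.
- arm.get_state(): the state.
- imaging.read_camera(name): name is "scene" or "top" or "wrist"; returns the picture (480x640x3 uint8, blue, green, red); there is no depth.
- imaging.camera_model(name): a dict with "K" (3x3 intrinsics, pixels), "world_to_cam" (4x4, takes a point from world to camera coordinates). Camera axes: x right, y up, looking along -z (the intrinsics and any distortion apply to the point x, -y, -z); pixel columns grow to the right and rows downward; lengths in m; the calibration is good to about 2 mm. A picture is of the moment at which its call begins: read the wrist's pose just before it. camera_model takes no time and is no camera call; for the wrist camera it gives the pose at the moment of the call.
A pose or a line that the arm cannot do raises arm.MotionError and nothing moves.
- arm.close_job(): hands the job in; it is judged then, once.
The state is a dict: "clock": time; "joint_positions": joint angles; "dq": joint speeds; "effort": joint torques, N m; "position": TCP position; "orientation": TCP orientation; "force": force on the tool from outside, world axes, zero at the start; "wrist_torque": the same for the moment, N m; "gripper_width": opening from 0.0 (shut) to 1.0 (fully open); "grasp_force": force on a finger pad.
Only numpy, scipy, OpenCV 4.12 (cv2) and the standard library are available. Lean on these libraries where they do the work, as an engineer would, in place of code of your own. Each camera call takes 0.05 s, during which the arm holds its last target. There are 200 camera calls.

### The job

The tea in the spotted mug has steeped: lift the wooden lid off that mug and set it down gently, knob up, on the middle of the empty plate. Leave both mugs standing where they are, and leave the pink mug covered.

Things in the scene. Friction and masses are not known exactly. Their poses are not given: they have to be found in the camera images.
- lid_spotted: turned light-wood lid lying loose on the spotted mug: a disc 104 mm across and 12 mm thick whose rim reaches 4 mm down over the mug's rim (about 2 mm of play all round), with a round darker wooden knob at its centre, 25 mm across, its top 40 mm above the origin (widest from 22 to 38 mm above the origin, neck 20 mm across below). 90 g. Origin: centre of its underside, on the knob's axis; z up out of the knob. On the mug the origin stands 89 mm above the worktop
- lid_pink: turned light-wood lid lying loose on the pink mug: a disc 90 mm across and 12 mm thick whose rim reaches 4 mm down over the mug's rim (about 2 mm of play all round), with a round darker wooden knob at its centre, 25 mm across, its top 40 mm above the origin (widest from 22 to 38 mm above the origin, neck 20 mm across below). 90 g. Origin: centre of its underside, on the knob's axis; z up out of the knob. On the mug the origin stands 94 mm above the worktop. Leave it on
- mug_spotted: cream-white mug with dark blue-grey spots, 92 mm across, 93 mm high, loose, 0.3 kg, holding tea. Origin: on its underside, 17 mm from the mug's axis toward the handle; the axis is at y = +17 mm in its frame and the handle reaches to y = -64 mm; z up. It may stand at any yaw
- plate: empty off-white plate, 214 mm across, loose, 0.4 kg; its flat middle is about 160 mm across and 7 mm above the worktop, its rim 19 mm high. Origin: centre of its underside, z up

How it is judged:
By the outcome, as a careful person would: the job done as asked, in the order asked, and still so for the second after the job is handed in, with the robot touching nothing.
It also fails if it takes over 35 s, if anything falls off the work surface, if the arm or the gripper's body presses on something with over 40 N, if the wrist force passes 120 N, or if a joint passes its speed limit or range.

## Working session

There is one attempt and no reset: what is moved stays moved. The work goes in short steps, each a Python script; the robot and the scene stay as the last script left them, time stands still between calls to the robot, and variables do not carry over. Pictures are saved under pics/ and viewed, at most 10 in all, crops included, and the job is handed in when it is done.

```bash
mkdir -p pics; python3 - <<'E'
from rig import arm, ik, imaging
import cv2
for n in ("scene","top"):
    cv2.imwrite(f"pics/{n}0.png",imaging.read_camera(n)); m=imaging.camera_model(n); print(n,m)
s=arm.get_state();print(s["clock"],s["orientation"],arm.tcp_to_grasp)
E
```

```text
scene {'K': array([[437.35598994,   0.        , 321.76841057],
       [  0.        , 437.35598994, 241.07871041],
       [  0.        ,   0.        ,   1.        ]]), 'world_to_cam': array([[ 0.7324631 , -0.68068756, -0.01273769, -0.35596029],
       [ 0.40091533,  0.41613784,  0.81614717, -0.24175371],
       [-0.55024059, -0.60290442,  0.57770369, -0.64567835],
       [ 0.        ,  0.        ,  0.        ,  1.        ]])}
top {'K': array([[475.58141977,   0.        , 319.21270362],
       [  0.        , 475.58141977, 240.11235766],
       [  0.        ,   0.        ,   1.        ]]), 'world_to_cam': array([[-2.85508033e-03, -9.99802636e-01,  1.96605817e-02,
        -3.35854103e-02],
       [ 9.86538116e-01,  3.98547669e-04,  1.63531000e-01,
        -4.72457572e-01],
       [-1.63506560e-01,  1.98628073e-02,  9.86342270e-01,
        -8.53638036e-01],
       [ 0.00000000e+00,  0.00000000e+00,  0.00000000e+00,
         1.00000000e+00]])}
0.1 [-3.09105237e+00 -5.54150519e-01  3.32764513e-04] 0.0187
```

View pics/top0.png

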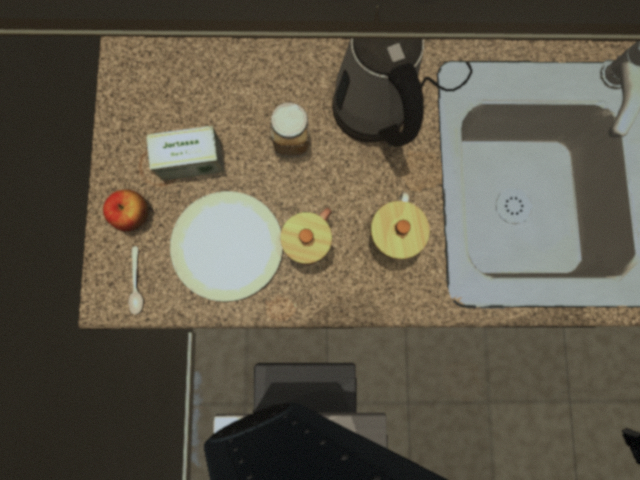

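View pics/scene0.png

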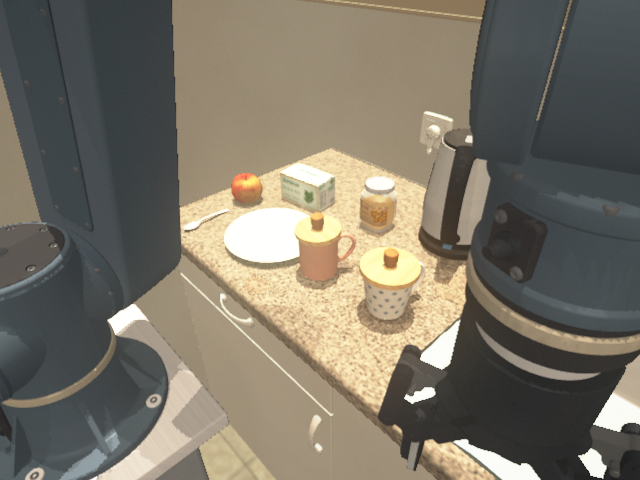

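The top view shows the spotted mug's knob at about (403,228), the pink mug's knob at (307,237) and the plate centre at about (227,246). In the scene view the spotted knob is at (391,257).

```bash
cat > h.py <<'E'
from rig import arm, ik, imaging
import numpy as np, cv2
from scipy.spatial.transform import Rotation as R
def ray(n,uv,m=None):
    m=m or imaging.camera_model(n);K=m["K"];T=m["world_to_cam"]
    d=np.linalg.inv(K)@[*uv,1];d=T[:3,:3].T@(d*[1,-1,-1]);return -T[:3,:3].T@T[:3,3],d
def at_z(n,uv,z,m=None):
    c,d=ray(n,uv,m);return c+d*(z-c[2])/d[2]
def proj(p,m):
    q=m["world_to_cam"]@[*p,1];q=m["K"]@(q[:3]*[1,-1,-1]);return q[:2]/q[2]
def down(yaw): # tool y axis at angle yaw+90deg
    return (R.from_euler("z",yaw)*R.from_rotvec([np.pi,0,0])).as_rotvec()
def circ(im,lo,hi,roi):
    # area-fit ellipse of an HSV range inside roi (u0,v0,u1,v1)
    u0,v0,u1,v1=roi;h=cv2.cvtColor(im[v0:v1,u0:u1],cv2.COLOR_BGR2HSV)
    k=cv2.inRange(h,np.array(lo),np.array(hi))
    c=max(cv2.findContours(k,0,1)[0],key=cv2.contourArea)
    e=cv2.fitEllipse(cv2.convexHull(c));return np.array(e[0])+[u0,v0],e[1]
E
python3 - <<'E'
from h import *
im=cv2.imread("pics/top0.png");hs=cv2.cvtColor(im,cv2.COLOR_BGR2HSV)
for p in((403,228),(385,235),(227,246),(180,246)):print(p,hs[p[1],p[0]])
for n,lo,hi,roi,z in(("knob",(0,120,60),(14,255,255),(385,212,420,245),.124),("lid",(0,80,100),(40,255,255),(365,195,435,265),.101),("pknob",(0,120,60),(14,255,255),(292,225,320,250),.129)):
    c,e=circ(im,lo,hi,roi);print(n,c,e,at_z("top",c,z))
g=cv2.cvtColor(im,cv2.COLOR_BGR2HSV)[:,:,2]
k=(g>150).astype(np.uint8)*255;k[:185]=0;k[305:]=0;k[:,:160]=0;k[:,281:]=0
c=max(cv2.findContours(cv2.morphologyEx(k,cv2.MORPH_OPEN,np.ones((5,5))),0,1)[0],key=cv2.contourArea);e=cv2.fitEllipse(cv2.convexHull(c));print("plate",e,at_z("top",e[0],.019))
print("scene knob",at_z("scene",(391,257),.119))
s=arm.get_state();print(R.from_rotvec(s["orientation"]).as_matrix().round(2),imaging.camera_model("wrist"))
for yaw in(-1.57,-.8,0,.8,1.57):print(yaw,ik(at_z("top",(403,228),.2),down(yaw)))
E
```

```text
(403, 228) [ 13 165 178]
(385, 235) [ 23 115 184]
(227, 246) [ 95  17 200]
(180, 246) [ 48  24 195]
knob [402.38689232 227.04162979] (12.322152137756348, 12.562284469604492) [ 0.48108267 -0.17482187  0.124     ]Traceback (most recent call last):
  File "<stdin>", line 5, in <module>
  File "h.py", line 18, in circ
    e=cv2.fitEllipse(cv2.convexHull(c));return np.array(e[0])+[u0,v0],e[1]
cv2.error: OpenCV(4.12.0) /io/opencv/modules/imgproc/src/shapedescr.cpp:361: error: (-201:Incorrect size of input array) There should be at least 5 points to fit the ellipse in function 'fitEllipseNoDirect'
```

```bash
python3 - <<'E'
from h import *
im=cv2.imread("pics/top0.png")
for n,lo,hi,roi,z in(("knob",(0,120,60),(16,255,255),(385,212,420,245),.124),("lid",(18,90,120),(40,255,255),(365,195,435,265),.101),("pknob",(0,120,60),(16,255,255),(292,225,320,250),.129)):
    c,e=circ(im,lo,hi,roi);print(n,c,e,at_z("top",c,z))
g=cv2.cvtColor(im,cv2.COLOR_BGR2HSV)[:,:,2]
k=(g>150).astype(np.uint8)*255;k[:185]=0;k[305:]=0;k[:,:160]=0;k[:,281:]=0
c=max(cv2.findContours(cv2.morphologyEx(k,cv2.MORPH_OPEN,np.ones((5,5))),0,1)[0],key=cv2.contourArea);e=cv2.fitEllipse(cv2.convexHull(c));print("plate",e,at_z("top",e[0],.019))
print("scene knob",at_z("scene",(391,257),.119))
s=arm.get_state();print(R.from_rotvec(s["orientation"]).as_matrix().round(2),imaging.camera_model("wrist"))
for yaw in(-1.57,-.8,0,.8,1.57):print(yaw,ik(at_z("top",(403,228),.2),down(yaw)))
E
```

```text
knob [402.31954575 227.23599434] (13.139233589172363, 15.16120719909668) [ 0.48074404 -0.17469557  0.124     ]
lid [404.99374008 219.83203506] (76.10630798339844, 98.45529174804688) [ 0.49851113 -0.1844249   0.101     ]
pknob [305.92973614 236.51327229] (13.324217796325684, 15.479569435119629) [ 0.46368052 -0.00996366  0.129     ]
plate ((225.4049835205078, 245.31011962890625), (109.83564758300781, 115.11002349853516), 59.035560607910156) [0.46563565 0.14462034 0.019     ]
scene knob [ 0.48006428 -0.17907749  0.119     ]
[[ 0.94  0.35 -0.  ]
 [ 0.35 -0.94  0.  ]
 [ 0.   -0.   -1.  ]] {'K': array([[419.10322253,   0.        , 320.34728062],
       [  0.        , 419.10322253, 239.19422719],
       [  0.        ,   0.        ,   1.        ]]), 'world_to_cam': array([[ 0.34836175, -0.9373587 , -0.00166162, -0.52440017],
       [ 0.89147181,  0.33185506, -0.30846429,  0.0406218 ],
       [ 0.28969311,  0.10597587,  0.95123447, -0.38077561],
       [ 0.        ,  0.        ,  0.        ,  1.        ]])}
-1.57 [-0.33268188  0.19452671 -0.15214551  1.2241241   0.         -1.90427453]
-0.8 [-0.33268188  0.19452671 -0.15214551  1.2241241   0.         -2.67427453]
0 [-0.33268188  0.19452671 -0.15214551  1.2241241   0.          2.80891077]
0.8 [-0.33268188  0.19452671 -0.15214551  1.2241241   0.          2.00891077]
1.57 [-0.33268188  0.19452671 -0.15214551  1.2241241   0.          1.23891077]
```

```bash
python3 - <<'E'
from h import *
arm.goto([.4805,-.176,.215],down(1.57))
arm.set_gripper(.65,40)
m=imaging.camera_model("wrist");im=imaging.read_camera("wrist");cv2.imwrite("pics/w1.png",im)
np.save("w1.npy",m,allow_pickle=True)
s=arm.get_state();print(s["clock"],s["position"],s["gripper_width"],s["force"]);print(proj([.4805,-.176,.124],m))
E
```

```text
2.1583 [ 0.48042113 -0.17623677  0.21498435] 0.6495242215901808 [-0.58843449  0.14864429  0.33245291]
[319.93573936 243.89411352]
```

View pics/w1.png

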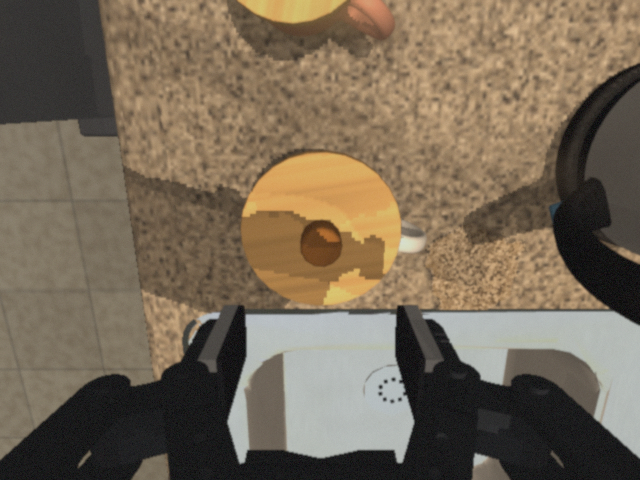

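The wrist view shows the spotted lid's knob at (321,243), against a predicted (320,244). The estimate is good to about 1 mm, so I'll grasp and lift.

```bash
python3 - <<'E'
from h import *
x,y=.4807,-.1758
arm.move_straight([x,y,.13],velocity=.12)
arm.move_straight([x,y,.104],velocity=.05)
s=arm.get_state();print(s["clock"],s["position"],s["force"])
arm.set_gripper(0.0,35)
s=arm.get_state();print(s["clock"],s["position"],s["force"],s["gripper_width"],s["grasp_force"])
arm.move_straight([x,y,.125],velocity=.04)
s=arm.get_state();print(s["clock"],s["force"],s["wrist_torque"],s["gripper_width"],s["grasp_force"])
arm.move_straight([x,y,.24],velocity=.15)
cv2.imwrite("pics/s2.png",imaging.read_camera("scene"))
s=arm.get_state();print(s["clock"],s["force"],s["position"],s["wrist_torque"],s["gripper_width"])
w=imaging.read_camera("wrist");cv2.imwrite("pics/w2.png",w)
E
python3 -c "
import cv2;a=cv2.imread('pics/s2.png')[100:400,200:600];b=cv2.imread('pics/w2.png');cv2.imwrite('pics/c2.png',cv2.hconcat([a,cv2.resize(b,(400,300))]))"
```

```text
3.6833 [ 0.48069564 -0.17581481  0.10391344] [0.25296302 0.60634354 1.15656464]
4.0667 [ 0.4809754  -0.17590344  0.10431009] [ 0.64894627 -0.3551605   1.20330353] 0.28153738697663944 34.18346107006073
4.7417 [-0.03792738  0.39680137 -0.92933988] [-0.00282653  0.00338981 -0.0346682 ] 0.2793731399750434 34.31228041648865
5.7083 [ 0.41583171 -0.41281858 -0.64152576] [ 0.48017126 -0.1756205   0.23892621] [0.00747467 0.04019641 0.01906968] 0.28121129918005144
```

View pics/c2.png

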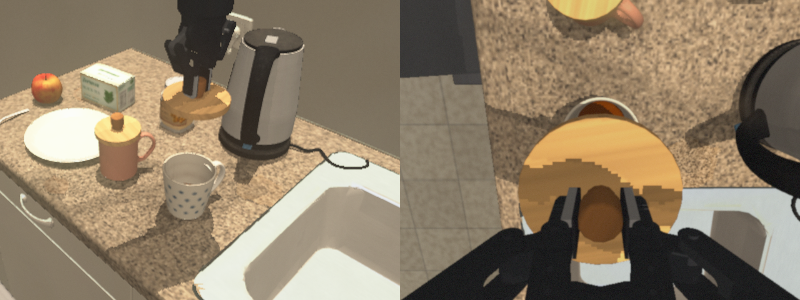

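The scene view shows the lid lifted off and held, with the spotted mug standing where it was and the pink one still covered. Next I carry the lid toward the plate and check the plate's centre on the way.

```bash
python3 - <<'E'
from h import *
arm.move_straight([.466,.04,.25],velocity=.2)
m=imaging.camera_model("wrist");im=imaging.read_camera("wrist")
np.save("w3.npy",m,allow_pickle=True)
# predicted rim, radius 107 mm at z=19 mm
for a in np.linspace(0,2*np.pi,60):
    u=proj([.4656+.107*np.cos(a),.1446+.107*np.sin(a),.019],m);cv2.circle(im,tuple(int(t) for t in u),1,(0,0,255),-1)
cv2.imwrite("pics/w3.png",im);print(arm.get_state()["clock"],arm.get_state()["position"])
E
```

```text
7.0417 [0.46603157 0.03927119 0.24990778]
```

View pics/w3.png

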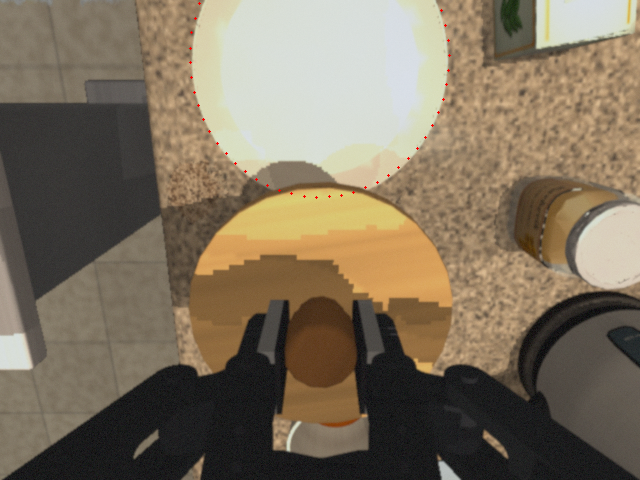

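The plate rim matches the predicted circle (red dots) within 1–2 mm, and the lid looks level in the grip. I'll place it slowly and watch the force.

```bash
python3 - <<'E'
from h import *
x,y=.4656,.1446
arm.move_straight([x,y,.2],velocity=.15)
arm.move_straight([x,y,.045],velocity=.12)
arm.move_straight([x,y,.027],velocity=.04)
arm.dwell(.2)
f0=arm.get_state()["force"][2]
for z in np.arange(.026,.0185,-.001):
    arm.move_straight([x,y,z],velocity=.02)
    s=arm.get_state();f=s["force"][2]-f0
    if f>2.5: break
print(z,f,s["position"],s["clock"],s["wrist_torque"])
cv2.imwrite("pics/s4.png",imaging.read_camera("scene"));cv2.imwrite("pics/w4.png",imaging.read_camera("wrist"))
E
python3 -c "
import cv2;a=cv2.imread('pics/s4.png')[80:380,100:500];b=cv2.imread('pics/w4.png');cv2.imwrite('pics/c4.png',cv2.hconcat([a,cv2.resize(b,(400,300))]))"
```

```text
0.022999999999999996 5.169995464301411 [0.46579101 0.14474442 0.02333753] 11.2083 [-0.00999214  0.20437428 -0.02316634]
```

View pics/c4.png

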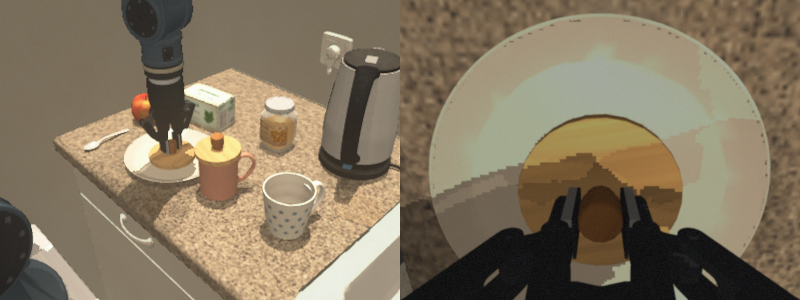

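The lid sits on the plate, centred, with 5 N of contact. I release it, retreat and check.

```bash
python3 - <<'E'
from h import *
arm.set_gripper(.36);arm.set_gripper(.7)
x,y=arm.get_state()["position"][:2]
arm.move_straight([x,y,.08],velocity=.06)
arm.move_straight([x,y,.24],velocity=.2)
arm.goto([.35,-.05,.35],down(1.57));arm.dwell(.3)
t=imaging.read_camera("top");cv2.imwrite("pics/s5.png",imaging.read_camera("scene"));cv2.imwrite("pics/t5.png",t)
cv2.imwrite("pics/c5.png",cv2.hconcat([cv2.imread("pics/s5.png")[100:400,150:550],cv2.resize(t[150:330,140:440],None,fx=1.333,fy=1.6667)[:300,:400]]))
for n,roi,z in(("knob",(205,225,250,270),.042),):
    c,e=circ(t,(0,120,60),(16,255,255),roi);print(n,c,e,at_z("top",c,z))
print(arm.get_state()["clock"])
E
```

```text
Traceback (most recent call last):
  File "h.py", line 17, in circ
    c=max(cv2.findContours(k,0,1)[0],key=cv2.contourArea)
ValueError: max() iterable argument is empty
```

View pics/c5.png

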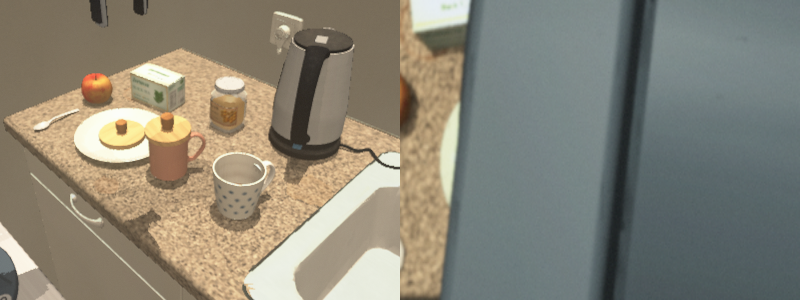

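The scene view shows the lid flat, knob up, in the middle of the plate. Both mugs stand, and the pink one is covered. The arm blocks the top view, but nothing more is needed from it.

```bash
python3 - <<'E'
from h import *
print(at_z("scene",(272,227),.042),arm.get_state()["clock"])
print(arm.close_job())
E
```

```text
[0.45931315 0.12973329 0.042     ] 15.3833
the job is handed in; nothing more can be done
None
```

The spotted mug's lid is on the plate, knob up and close to the middle: the tool released it on the measured plate centre, though a rough reading from the last scene picture put the knob about 16 mm off. Both mugs are standing, the pink one still covered, and I handed the job in at about 15 s.

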